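Hang the short travel bottle in the slotted bracket

TASK

Hang the shorter of the two closed travel bottles in the steel bracket on the peg board: bring its narrow neck in through the open front of the slot, under the cap, to near the inner end, and let it hang there upright by its cap, released and still. Leave the taller bottle and the glass cup standing where they are.

Things in the scene. Friction and masses are not known exactly. Their poses are not given: they have to be found in the camera images.
- bottle: Shorter travel bottle, 138 mm tall, 110 g, loose, upright: clear round body 46 mm across, shoulder tapering to a white neck 14 mm across at heights 74 to 102 mm, then a ribbed grey round cap 48 mm across at heights 102 to 138 mm (grip it there). Origin: centre of underside; z up. Round: yaw is free.
- slot_seat (a point): In the slot of the level steel bracket on the fixed white peg board: mid-width, at the plate's top face (155 mm up), 20 mm before the slot's inner end. x points into the slot, y across, z up. Plate 6 mm thick, 110 mm wide, front edge at x=-60 mm; slot 28 mm wide, flaring from x=-35 to 56 mm at the front. Board face at x=90 mm, 340 wide, 240 high; things on it are 70 mm or more aside.
- tall_bottle: The other travel bottle, of the same make but 173 mm tall, standing loose on the ledge; to be left alone. Cap 48 mm across at heights 137 to 173 mm. Origin: centre of its underside; z up.
- cup: The glass cup, 72 mm across and 90 mm tall, standing loose on the ledge; to be left alone. Origin: centre of its underside; z up.
There are look-alikes about, which are no part of the job. What is shaped like the bottle but red is not meant.

How it is judged:
At the end, for the whole second after the job is handed in: The short bottle hangs in the slot by its cap: its origin is within 22 mm along the slot and 20 mm across it of the listed slot point, 94 to 110 mm below the bracket's top face (102 mm when hanging flat), upright within 10 degrees and at rest (under 20 mm/s and 0.2 rad/s) (x of bottle in the frame of slot_seat between -0.022 and 0.022 m and y of bottle in the frame of slot_seat between -0.02 and 0.02 m and z of bottle in the frame of slot_seat between -0.11 and -0.094 m and angle between bottle's own z axis and vertical below 0.18 rad and linear speed of bottle below 0.02 m/s and angular speed of bottle below 0.2 rad/s); the robot touches nothing.
It fails at once if the taller bottle is moved more than 40 mm or tipped more than 30 degrees (distance of tall_bottle from where it was at the start of the episode above 0.04 m or angle between tall_bottle's own z axis and vertical above 0.52 rad).
It fails at once if the glass cup is moved more than 40 mm or tipped more than 30 degrees (distance of cup from where it was at the start of the episode above 0.04 m or angle between cup's own z axis and vertical above 0.52 rad).
It also fails if it takes over 45 s, if anything falls off the work surface, if the arm or the gripper's body presses on something with over 40 N, if the wrist force passes 120 N, or if a joint passes its speed limit or range.

ROBOT

A 6-joint arm with a two-finger parallel gripper is mounted at the origin on the work surface. World frame = base frame: x ahead of the robot, y to its left, z up, the work surface at z = 0. Lengths are in m, angles in rad, forces in N, time in s.
With the tool pointing down it reaches from about 0.325 to 0.775 m from the base axis. Payload 5.5 kg.
Tool frame: the origin (TCP) lies between the finger pads; the fingertips stand manip.finger_overhang ahead of it and the grasp point (between the pads) lies 8 mm behind it (manip.finger_overhang is the distance from the TCP to the fingertips, in m); z points along the fingers, x is the direction in which the jaws open and shut, and the axes are right-handed (so a half turn about z gives the same grasp; the last joint's range is limited). The gripper opens to 88 mm and grips with 3 to 60 N. Pads are 20 mm wide; open, the fingers measure 115 mm over their backs; the gripper's body (75 mm by 178 mm) begins 61 mm behind the grasp point.
Start: joints at [1.109, 0.091, 1.231, -0, 1.82, -0.057], TCP at [0.236, 0.552, 0.234] pointing down, gripper open.
Joint ranges: [-2.87, 2.87], [-0.86, 2.18], [0.17, 2.46], [-1.51, 4.65], [0.06, 2.69], [-2.65, 2.65]. Speed limits (rad/s): [2.57, 2.57, 3.01, 3.14, 3.14, 3.14].

INTERFACE

Orientations are given as a rotation vector (axis times angle).
In Python, from rig import manip gives the robot as it stands.
- The arm moves only by the tool apply_moves, never from a script. Its argument "plan" is a list of rows, each an object with "angular": the turn, a rotation vector about the world's x, y, z in rad, a list of three; "dp": the shift along the world's x, y, z in m, a list of three; "hand": the finger opening in m, from 0 to 0.0878. A call has 1 to 12 rows; each row shifts and turns the commanded pose from where the row before left it; what a row does not reach is not made up. A row lasts 1/10 s, in which the tool goes at most 50 mm and 8.59 degrees, less where a joint would pass 70% of its speed; a pose out of reach is approached as far as the arm can. A call with a gripper value outside its range is refused whole. The fingers move at their own pace and stop on an object; "force" is the grip in N (left out, the last holds). Time passes only in rows, so rows that do not move let the fingers close. It gives the time, the measured TCP pose, the force and the opening at its end, in the units of the state.
- manip.get_obs(): the state, without advancing time (a new reading comes with each control period).
- manip.capture(name): name is "scene" or "top" or "wrist"; returns the picture (400x640x3 uint8, blue, green, red); there is no depth.
- manip.camera_params(name): a dict with "fov_y" (degrees; the focal length in pixels is half the picture's height over the tangent of half this angle, whatever the lens; pixels are square), "cx", "cy" (the principal point, pixels), "distortion" ([k1, k2, p1, p2, k3] as OpenCV has them; the pictures are not rectified), "R" (3x3) and "t" (3): a world point X has camera coordinates R X + t. Camera axes: x right, y down, z forward; pixel columns grow to the right and rows downward; lengths in m; the calibration is good to about 2 mm. A picture is of the moment at which its call begins: read the wrist's pose just before it. camera_params takes no time and is no camera call; for the wrist camera it gives the pose at the moment of the call.
- manip.finish_job(): hands the job in, once; it reports no verdict.
The state is a dict: "clock": time; "joint_positions": joint angles; "dq": joint speeds; "tau": joint torques, N m; "tcp_pos": TCP position; "eef_rot": TCP orientation; "ft_force": force on the tool from outside, world axes, zero at the start; "wrist_torque": the same for the moment, N m; "grip_width": finger opening in m.
Only numpy, scipy, OpenCV 4.12 (cv2) and the standard library are available. Lean on these libraries where they do the work, as an engineer would, in place of code of your own. Each camera call takes 0.05 s, during which the arm holds its last target.

## Working session

There is one attempt and no reset: what is moved stays moved. The work goes in short steps, Python scripts to look and compute and a tool call to move; the robot and the scene stay as the last step left them, time stands still between calls to the robot, and variables do not carry over. Pictures are saved under pics/ and viewed, and the job is handed in when it is done.

Besides the shell and the picture viewer there is one more tool, called after "Emit:" as name(argument=value, ...), one argument or row to a line, values as JSON. apply_moves: Moves the arm, as the interface text tells. Its arguments: {"type":"object","properties":{"plan":{"type":"array","items":{"type":"object","properties":{"angular":{"type":"array","items":{"type":"number"}},"dp":{"type":"array","items":{"type":"number"}},"hand":{"type":"number"}}}},"force":{"type":"number"}},"required":["plan"]}

```bash
ls; mkdir -p pics; python3 - <<'E'
from rig import manip
import cv2
print(manip.get_obs(), manip.finger_overhang)
for n in ["scene","top","wrist"]:
    p=manip.camera_params(n); print(n,p)
    cv2.imwrite(f"pics/{n}0.png",manip.capture(n))
E
```

```text
pics
{'clock': 0.0, 'joint_positions': array([ 1.10927187e+00,  9.18410284e-02,  1.23183206e+00, -2.75209496e-05,
        1.81980125e+00, -5.66934609e-02]), 'dq': array([-0.00122091, -0.00116628,  0.00111284, -0.00056171,  0.00027488,
       -0.00088462]), 'tau': array([-4.15455961e-04, -4.46468389e+01, -4.06436026e+01,  6.99673081e-02,
        2.96750525e-02, -1.36655103e-04]), 'tcp_pos': array([0.23620634, 0.55126132, 0.23254793]), 'eef_rot': array([ 2.62187471e+00,  1.72895575e+00, -2.53393384e-03]), 'ft_force': array([ 0.33549778, -0.40851046, -0.60026413]), 'wrist_torque': array([ 0.01561659, -0.0060385 ,  0.02278002]), 'grip_width': 0.0878428719932795} 0.011
scene {'fov_y': 50.16609129275396, 'cx': 322.08751091445816, 'cy': 202.18472587782972, 'distortion': array([-0.01565409,  0.        ,  0.        ,  0.        ,  0.        ]), 'R': array([[-0.61419794,  0.78901128, -0.01490284],
       [ 0.67420362,  0.51482527, -0.52953226],
       [-0.41013457, -0.33528517, -0.84815888]]), 't': array([ 0.35646885, -0.25650582,  1.17340257])}
top {'fov_y': 43.5543016086496, 'cx': 320.63998903680283, 'cy': 192.58880550236557, 'distortion': array([-0.1562102,  0.       ,  0.       ,  0.       ,  0.       ]), 'R': array([[ 2.14190694e-02, -9.99770376e-01,  6.46894400e-04],
       [-9.99070524e-01, -2.14282765e-02, -3.74021095e-02],
       [ 3.74073829e-02,  1.54825253e-04, -9.99300087e-01]]), 't': array([-0.04888236,  0.50801166,  1.14342287])}
wrist {'fov_y': 59.636490131146005, 'cx': 328.00791745339524, 'cy': 205.17464143070734, 'distortion': array([-0.06158409,  0.        ,  0.        ,  0.        ,  0.        ]), 'R': array([[ 0.39411042,  0.91906258, -0.00097515],
       [ 0.89041872, -0.38156416,  0.2481195 ],
       [ 0.22766527, -0.09865477, -0.96872894]]), 't': array([-0.5993969 , -0.02975999,  0.38998675])}
```

View pics/scene0.png

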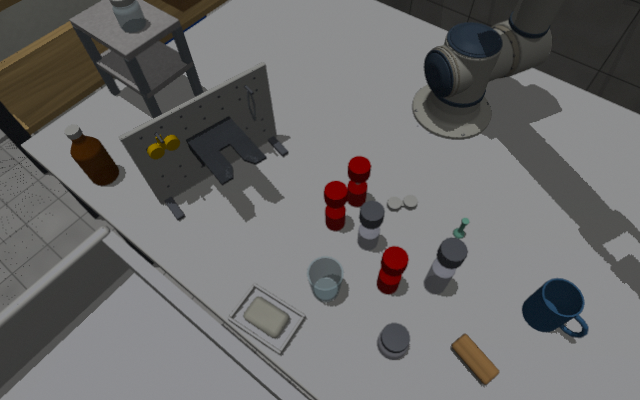

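View pics/top0.png

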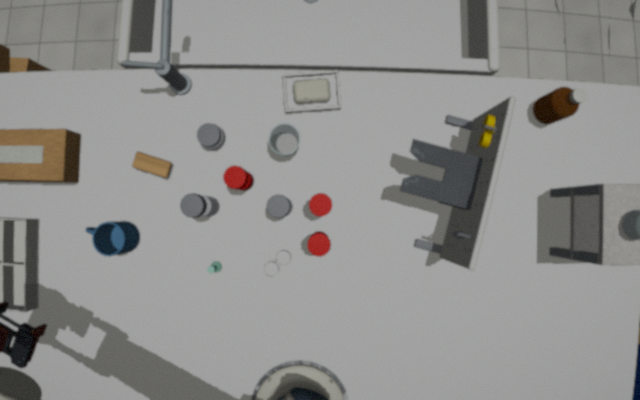

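View pics/wrist0.png

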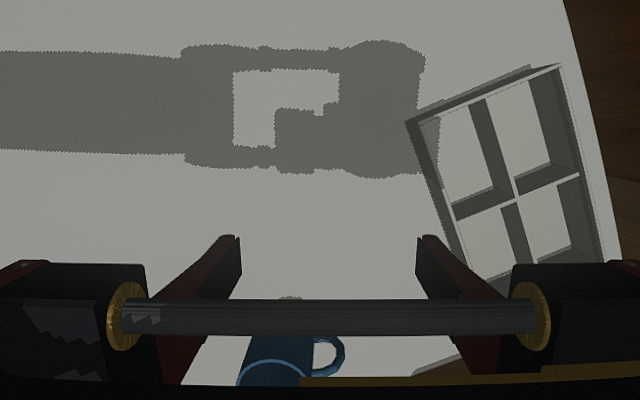

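Top view: grey caps at (278,207) and (196,205), a low grey jar at (210,135), the cup at (284,140) and the bracket around (440,175). Next I'll zoom in to measure.

```bash
python3 - <<'E'
import cv2
t=cv2.imread("pics/top0.png"); s=cv2.imread("pics/scene0.png")
cv2.imwrite("pics/t1.png",cv2.resize(t[110:270,150:350],None,fx=4,fy=3.75*4/3.75,interpolation=cv2.INTER_CUBIC)[:600])
cv2.imwrite("pics/t2.png",cv2.resize(t[85:285,380:540],None,fx=3,fy=3,interpolation=cv2.INTER_CUBIC))
cv2.imwrite("pics/s1.png",cv2.resize(s[140:340,290:490],None,fx=3,fy=3,interpolation=cv2.INTER_CUBIC))
cv2.imwrite("pics/s2.png",cv2.resize(s[60:220,110:310],None,fx=3.7,fy=3.7,interpolation=cv2.INTER_CUBIC))
E
```

```text
(no output)
```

View pics/t1.png

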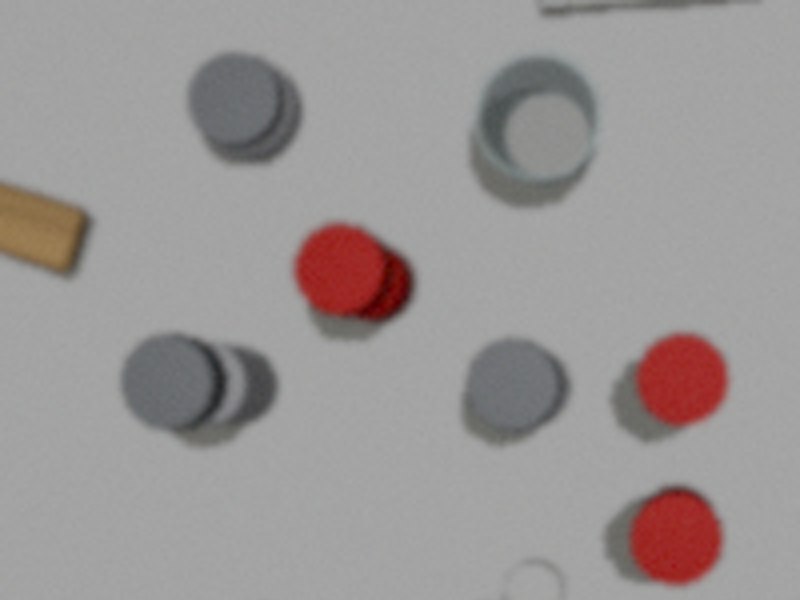

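View pics/t2.png

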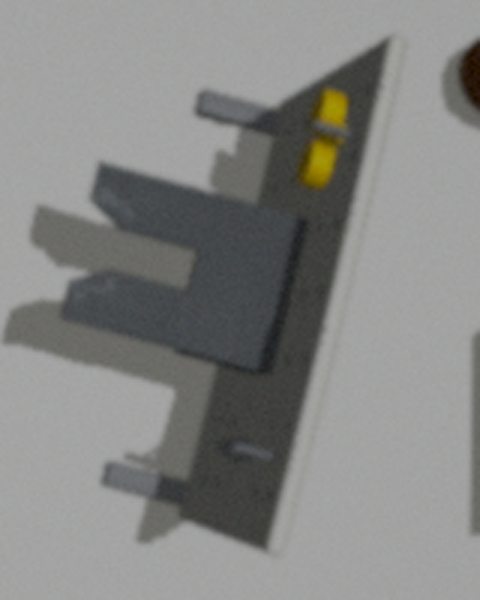

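View pics/s1.png

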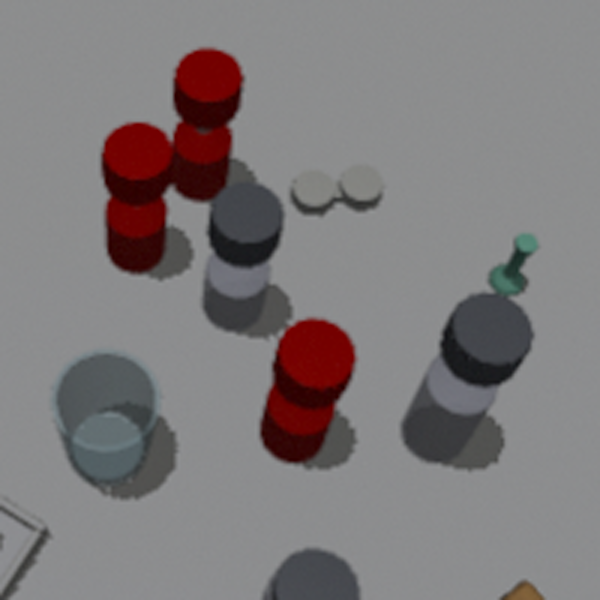

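View pics/s2.png

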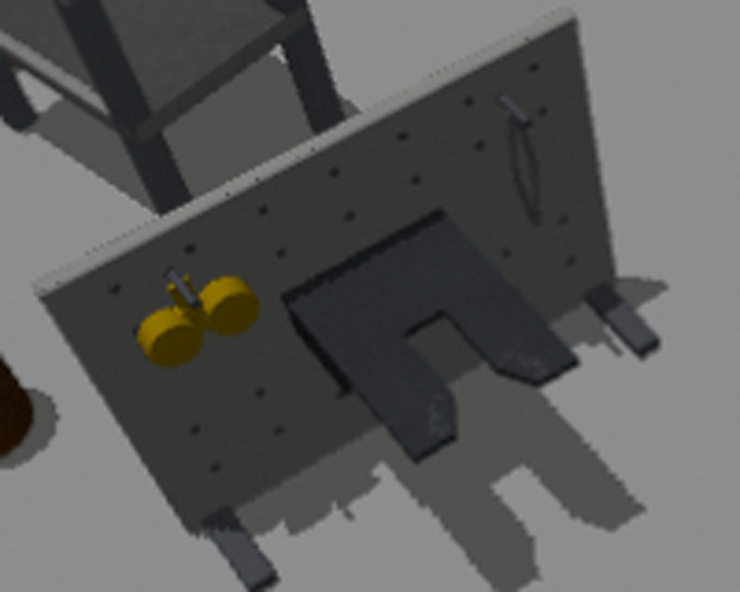

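```bash
cat > h.py <<'E'
import numpy as np, cv2
from rig import manip
def ray(n,uv,p=None):
    p=p or manip.camera_params(n); f=200/np.tan(np.radians(p["fov_y"])/2)
    K=np.array([[f,0,p["cx"]],[0,f,p["cy"]],[0,0,1]])
    q=cv2.undistortPoints(np.array(uv,float).reshape(-1,1,2),K,p["distortion"]).reshape(-1,2)
    d=np.c_[q,np.ones(len(q))]@p["R"]; o=-p["R"].T@p["t"]
    return o,d
def plane(n,uv,z,p=None):
    o,d=ray(n,uv,p); return o+d*((z-o[2])/d[:,2])[:,None]
def tri(a,ua,b,ub):
    o1,d1=ray(a,[ua]);o2,d2=ray(b,[ub]);d1=d1[0];d2=d2[0]
    s=np.linalg.lstsq(np.c_[d1,-d2],o2-o1,rcond=None)[0]
    A=o1+s[0]*d1;B=o2+s[1]*d2
    return (A+B)/2,np.linalg.norm(A-B)
E
python3 - <<'E'
from h import *
np.set_printoptions(precision=4,suppress=True)
T=lambda x,y:(150+x/4-.4,110+y/4-.4); S=lambda x,y:(290+x/3-.33,140+y/3-.33)
T2=lambda x,y:(380+x/3-.33,85+y/3-.33); S2=lambda x,y:(110+x/3.7-.37,60+y/3.7-.37)
for nm,t,s in [("A",T(512,385),S(247,214)),("B",T(168,381),S(490,325)),("red",T(681,379),S(138,155)),("red2",T(676,537),S(208,79)),("red3",T(340,269),S(315,354)),("cup",T(538,118),S(106,400)),("jar",T(236,100),S(315,587))]:
    print(nm,*tri("top",t,"scene",s), plane("top",[t],.138)[0], plane("scene",[s],.138)[0])
names=["slotU","slotL","backU","backL","frU","frL"]
t=[(197,250),(190,287),(305,218),(265,371),(101,164),(63,317)]
s=[(404,334),(443,312),(283,298),(443,212),(415,460),(578,364)]
for n,a,b in zip(names,t,s):
    a=T2(*a);b=S2(*b)
    print(n,*tri("top",a,"scene",b),plane("top",[a],.155)[0],plane("scene",[b],.155)[0])
E
```

```text
A [0.4759 0.0485 0.1355] 0.0028681560764728807 [0.4751 0.0495 0.138 ] [0.4781 0.048  0.138 ]
B [0.4735 0.2169 0.1754] 0.0030603101085071474 [0.4731 0.228  0.138 ] [0.4527 0.214  0.138 ]
red [ 0.4809 -0.038   0.1329] 0.0026397437518304355 [ 0.48   -0.0369  0.138 ] [ 0.4844 -0.0371  0.138 ]
red2 [ 0.3997 -0.0371  0.1337] 0.0024066884221429 [ 0.3993 -0.0361  0.138 ] [ 0.4032 -0.0364  0.138 ]
red3 [0.5337 0.1389 0.1353] 0.002915361356153193 [0.5327 0.1397 0.138 ] [0.5357 0.1381 0.138 ]
cup [0.6209 0.0423 0.087 ] 0.0029649183829131218 [0.6127 0.0396 0.138 ] [0.6383 0.0544 0.138 ]
jar [0.6318 0.2136 0.0611] 0.002765038760956167 [0.6196 0.1971 0.138 ] [0.6556 0.2154 0.138 ]
slotU [ 0.5595 -0.2914  0.1551] 0.0014456733977263221 [ 0.5591 -0.2909  0.155 ] [ 0.5599 -0.2922  0.155 ]
slotL [ 0.5339 -0.2866  0.1537] 4.1713124892754584e-05 [ 0.5338 -0.2863  0.155 ] [ 0.5345 -0.2857  0.155 ]
backU [ 0.5836 -0.367   0.1558] 0.001996702497076838 [ 0.583  -0.3664  0.155 ] [ 0.5839 -0.3685  0.155 ]
backL [ 0.4784 -0.3394  0.1562] 0.0016720292931037912 [ 0.4778 -0.3391  0.155 ] [ 0.4781 -0.3411  0.155 ]
frU [ 0.6171 -0.2256  0.1518] 0.0018260620299110789 [ 0.616  -0.2243  0.155 ] [ 0.6188 -0.2243  0.155 ]
frL [ 0.512  -0.2009  0.1489] 0.0007361075161842587 [ 0.5115 -0.1996  0.155 ] [ 0.5153 -0.1974  0.155 ]
```

Short bottle: A, cap top measured at 135 mm, about (0.476, 0.049). Tall bottle: B, top at 175 mm. Slot seat is about (0.551, -0.269), and into the slot is (-0.23, -0.97). I'll move above A with the jaws already turned across the slot.

Emit:
apply_moves(
  plan=[
    {"dp": [0.02,-0.042,0],"angular": [0,0,-0.117],"hand": 0.075},
    {"dp": [0.02,-0.042,0],"angular": [0,0,-0.117],"hand": 0.075},
    {"dp": [0.02,-0.042,0],"angular": [0,0,-0.117],"hand": 0.075},
    {"dp": [0.02,-0.042,0],"angular": [0,0,-0.117],"hand": 0.075},
    {"dp": [0.02,-0.042,0],"angular": [0,0,-0.117],"hand": 0.075},
    {"dp": [0.02,-0.042,0],"angular": [0,0,-0.117],"hand": 0.075},
    {"dp": [0.02,-0.042,0],"angular": [0,0,-0.117],"hand": 0.075},
    {"dp": [0.02,-0.042,0],"angular": [0,0,-0.117],"hand": 0.075},
    {"dp": [0.02,-0.042,0],"angular": [0,0,-0.117],"hand": 0.075},
    {"dp": [0.02,-0.042,0],"angular": [0,0,-0.117],"hand": 0.075},
    {"dp": [0.02,-0.042,0],"angular": [0,0,-0.117],"hand": 0.075},
    {"dp": [0.02,-0.042,0],"angular": [0,0,-0.117],"hand": 0.075},
  ],
)

```text
clock: 1.35
tcp_pos: [0.4767, 0.0456, 0.2335]
eef_rot: [-3.118, 0.381, -0.0]
ft_force: [1.2, 0.9, 0.5]
grip_width: 0.0753
```

Emit:
apply_moves(
  plan=[
    {"dp": [0,0,0],"hand": 0.075},
    {"dp": [0,0,0],"hand": 0.075},
    {"dp": [0,0,0],"hand": 0.075},
  ],
)

```text
schema error: expected keys angular, dp, hand
```

```bash
python3 - <<'E'
from h import *
from scipy.spatial.transform import Rotation as R
o=manip.get_obs(); print(o["clock"],o["tcp_pos"],R.from_rotvec(o["eef_rot"]).as_matrix().round(3),o["joint_positions"].round(2))
cv2.imwrite("pics/w1.png",manip.capture("wrist"))
cv2.imwrite("pics/w1t.png",manip.capture("top"))
E
```

```text
1.35 [0.47666273 0.0456188  0.23351653] [[ 0.971 -0.241  0.   ]
 [-0.241 -0.971  0.   ]
 [ 0.    -0.    -1.   ]] [ 0.02 -0.24  1.54  0.    1.83  0.27]
```

View pics/w1.png

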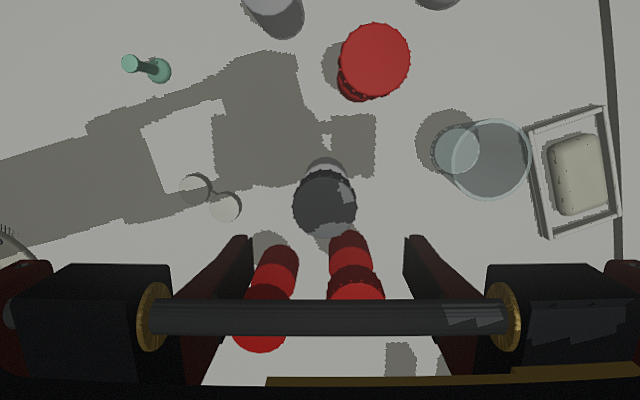

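View pics/w1t.png

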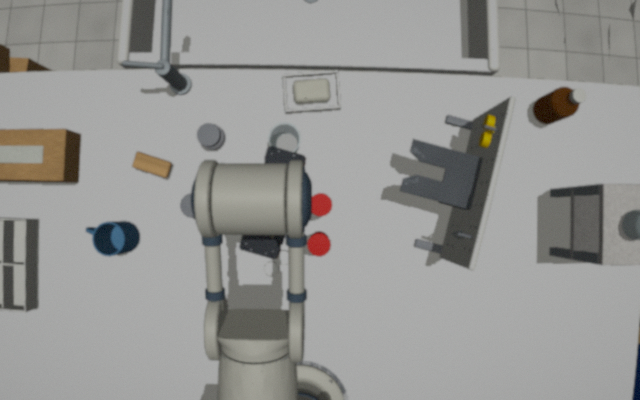

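The wrist view shows the grey cap at about (325,204), between the fingers.

```bash
python3 - <<'E'
from h import *
print(plane("wrist",[(325,201),(293,203),(357,203),(325,170),(325,236)],.138).round(4))
E
```

```text
[[0.4767 0.0506 0.138 ]
 [0.4537 0.0548 0.138 ]
 [0.4989 0.0434 0.138 ]
 [0.4823 0.0726 0.138 ]
 [0.4701 0.0245 0.138 ]]
```

Emit:
apply_moves(
  plan=[
    {"dp": [0,0.002,-0.03],"angular": [0,0,0],"hand": 0.075},
    {"dp": [0,0,-0.03],"angular": [0,0,0],"hand": 0.075},
    {"dp": [0,0,-0.03],"angular": [0,0,0],"hand": 0.075},
    {"dp": [0,0,-0.024],"angular": [0,0,0],"hand": 0.075},
    {"dp": [0,0,0],"angular": [0,0,0],"hand": 0.075},
    {"dp": [0,0,0],"angular": [0,0,0],"hand": 0.075},
  ],
  force=20,
)

```text
clock: 2.05
tcp_pos: [0.476, 0.05, 0.12]
eef_rot: [-3.12, 0.371, 0.001]
ft_force: [0.2, -1.0, 0.1]
grip_width: 0.0748
```

```bash
python3 - <<'E'
from h import *
cv2.imwrite("pics/w2.png",manip.capture("wrist"))
cv2.imwrite("pics/s2b.png",manip.capture("scene"))
print(manip.get_obs()["tcp_pos"])
E
```

```text
[0.47705242 0.04986649 0.12161977]
```

View pics/w2.png

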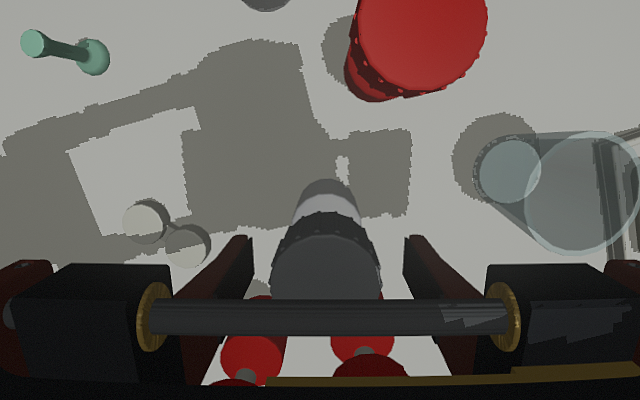

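View pics/s2b.png

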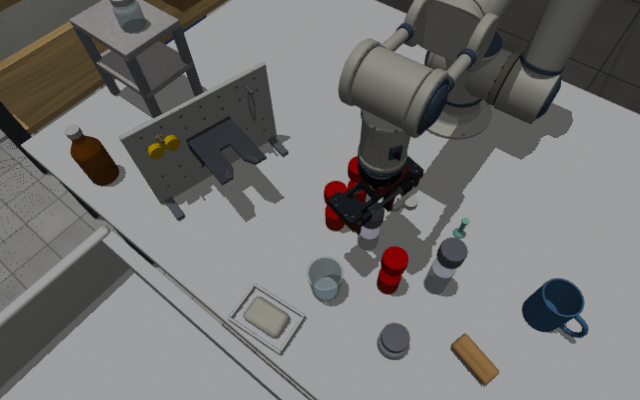

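The cap at (327,265) in the wrist view sits centred between the fingers, so I'll close and lift.

Emit:
apply_moves(
  plan=[
    {"dp": [0,0,0],"angular": [0,0,0],"hand": 0.04},
    {"dp": [0,0,0],"angular": [0,0,0],"hand": 0.04},
    {"dp": [0,0,0],"angular": [0,0,0],"hand": 0.04},
    {"dp": [0,0,0],"angular": [0,0,0],"hand": 0.04},
    {"dp": [0,0,0],"angular": [0,0,0],"hand": 0.04},
    {"dp": [0,0,0],"angular": [0,0,0],"hand": 0.04},
  ],
  force=25,
)

```text
clock: 2.75
tcp_pos: [0.4765, 0.0495, 0.12]
eef_rot: [-3.119, 0.373, -0.001]
ft_force: [0.3, 0.2, 1.4]
grip_width: 0.0479
```

Emit:
apply_moves(
  plan=[
    {"dp": [0,0,0.02],"angular": [0,0,0],"hand": 0.04},
    {"dp": [0,0,0.03],"angular": [0,0,0],"hand": 0.04},
    {"dp": [0,0,0.03],"angular": [0,0,0],"hand": 0.04},
    {"dp": [0,0,0.03],"angular": [0,0,0],"hand": 0.04},
    {"dp": [0,0,0.03],"angular": [0,0,0],"hand": 0.04},
    {"dp": [0,0,0.02],"angular": [0,0,0],"hand": 0.04},
    {"dp": [0,0,0],"angular": [0,0,0],"hand": 0.04},
    {"dp": [0,0,0],"angular": [0,0,0],"hand": 0.04},
  ],
)

```text
clock: 3.55
tcp_pos: [0.4763, 0.0495, 0.2787]
eef_rot: [3.119, -0.373, -0.001]
ft_force: [-0.3, 0.6, -1.0]
grip_width: 0.0478
```

```bash
python3 - <<'E'
from h import *
cv2.imwrite("pics/s3.png",cv2.resize(manip.capture("scene")[60:310,200:500],None,fx=2.4,fy=2.4))
o=manip.get_obs();print(o["tcp_pos"],o["eef_rot"],o["ft_force"],o["grip_width"])
E
```

```text
[0.47607497 0.0495045  0.27785973] [ 3.11900333 -0.37292583 -0.00351511] [-0.05928766  0.38932078 -1.54536037] 0.04762769737509706
```

View pics/s3.png

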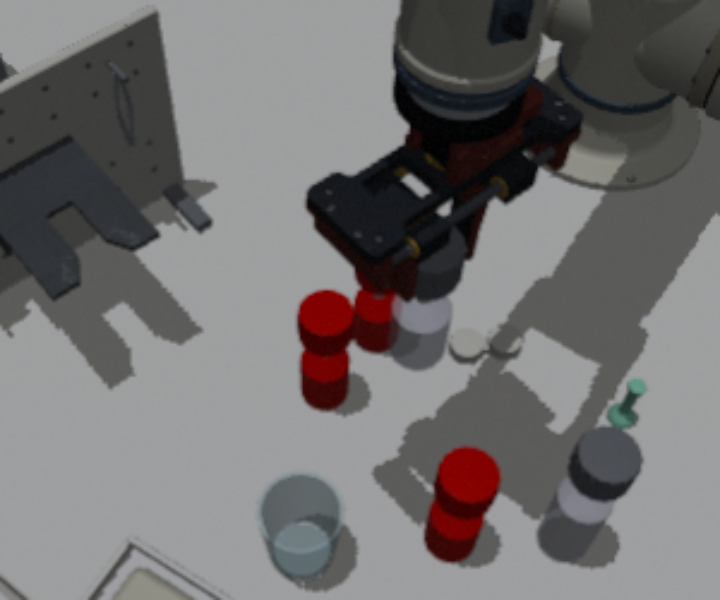

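Emit:
apply_moves(
  plan=[
    {"dp": [0.013,-0.025,0],"angular": [0,0,0],"hand": 0.04},
    {"dp": [0.013,-0.025,0],"angular": [0,0,0],"hand": 0.04},
    {"dp": [0.013,-0.025,0],"angular": [0,0,0],"hand": 0.04},
    {"dp": [0.013,-0.025,0],"angular": [0,0,0],"hand": 0.04},
    {"dp": [0.013,-0.025,0],"angular": [0,0,0],"hand": 0.04},
    {"dp": [0.013,-0.025,0],"angular": [0,0,0],"hand": 0.04},
    {"dp": [0.013,-0.025,0],"angular": [0,0,0],"hand": 0.04},
    {"dp": [0.013,-0.025,0],"angular": [0,0,0],"hand": 0.04},
    {"dp": [0,0,0],"angular": [0,0,0],"hand": 0.04},
  ],
)

```text
clock: 4.5
tcp_pos: [0.5804, -0.1531, 0.2756]
eef_rot: [-3.119, 0.378, 0.008]
ft_force: [-1.1, -0.2, -0.5]
grip_width: 0.0474
```

Emit:
apply_moves(
  plan=[
    {"dp": [0,0,-0.02],"angular": [0,0,0],"hand": 0.04},
    {"dp": [0,0,-0.02],"angular": [0,0,0],"hand": 0.04},
    {"dp": [0,0,-0.02],"angular": [0,0,0],"hand": 0.04},
    {"dp": [0,0,-0.02],"angular": [0,0,0],"hand": 0.04},
    {"dp": [0,0,-0.018],"angular": [0,0,0],"hand": 0.04},
    {"dp": [0,0,0],"angular": [0,0,0],"hand": 0.04},
    {"dp": [0,0,0],"angular": [0,0,0],"hand": 0.04},
  ],
)

```text
clock: 5.2
tcp_pos: [0.5797, -0.1498, 0.1808]
eef_rot: [-3.119, 0.372, 0.003]
ft_force: [0.5, -0.2, -0.6]
grip_width: 0.0475
```

```bash
python3 - <<'E'
from h import *
cv2.imwrite("pics/s4.png",cv2.resize(manip.capture("scene")[60:260,100:400],None,fx=2.6,fy=2.6))
cv2.imwrite("pics/w4.png",manip.capture("wrist"))
o=manip.get_obs();print(o["tcp_pos"],o["eef_rot"],o["ft_force"],o["grip_width"])
E
```

```text
[ 0.58049678 -0.15023093  0.1827538 ] [ 3.11927176e+00 -3.72543080e-01  2.11824564e-03] [-0.40319542  0.64608441 -1.06082874] 0.04750013135510515
```

View pics/s4.png

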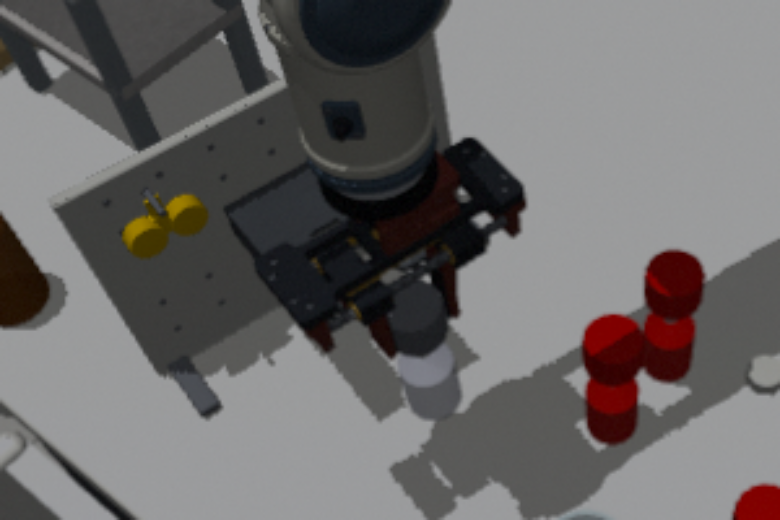

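View pics/w4.png

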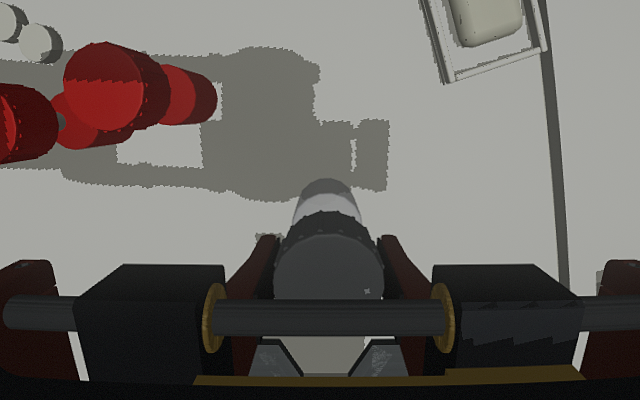

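The wrist view shows the cap centre at column 328 and the prong gap centred near 326, so it is aligned. Now I'll go into the slot in two steps.

Emit:
apply_moves(
  plan=[
    {"dp": [-0.0024,-0.01,0],"angular": [0,0,0],"hand": 0.04},
    {"dp": [-0.0024,-0.01,0],"angular": [0,0,0],"hand": 0.04},
    {"dp": [-0.0024,-0.01,0],"angular": [0,0,0],"hand": 0.04},
    {"dp": [-0.0024,-0.01,0],"angular": [0,0,0],"hand": 0.04},
    {"dp": [-0.0024,-0.01,0],"angular": [0,0,0],"hand": 0.04},
    {"dp": [-0.0024,-0.01,0],"angular": [0,0,0],"hand": 0.04},
    {"dp": [0,0,0],"angular": [0,0,0],"hand": 0.04},
    {"dp": [0,0,0],"angular": [0,0,0],"hand": 0.04},
  ],
)

```text
clock: 6.1
tcp_pos: [0.5658, -0.2107, 0.1815]
eef_rot: [-3.119, 0.374, 0.0]
ft_force: [-0.3, 0.8, -0.4]
grip_width: 0.0471
```

```bash
python3 - <<'E'
from h import *
cv2.imwrite("pics/s5.png",cv2.resize(manip.capture("scene")[60:260,100:400],None,fx=2.6,fy=2.6))
cv2.imwrite("pics/w5.png",manip.capture("wrist"))
o=manip.get_obs();print(o["tcp_pos"],o["eef_rot"],o["ft_force"],o["grip_width"])
E
```

```text
[ 0.56600461 -0.21014877  0.18161677] [-3.11915674e+00  3.72378574e-01  6.37862997e-06] [-0.15015376  0.52987077 -1.80500847] 0.047569245543802374
```

View pics/s5.png

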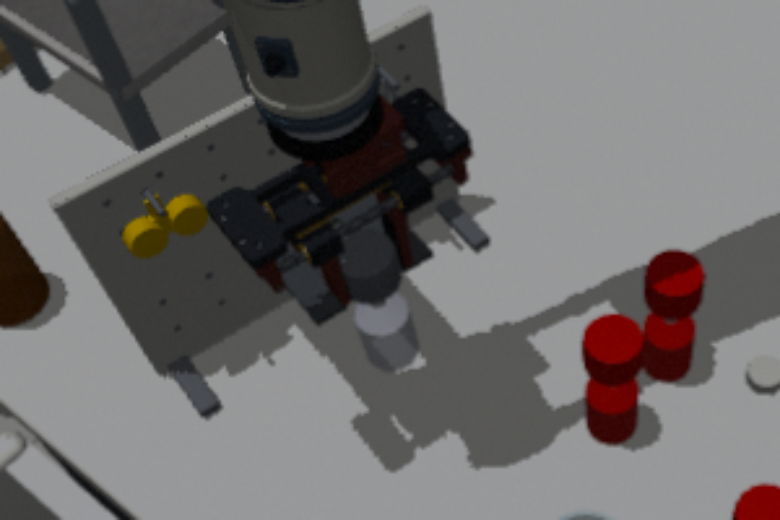

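View pics/w5.png

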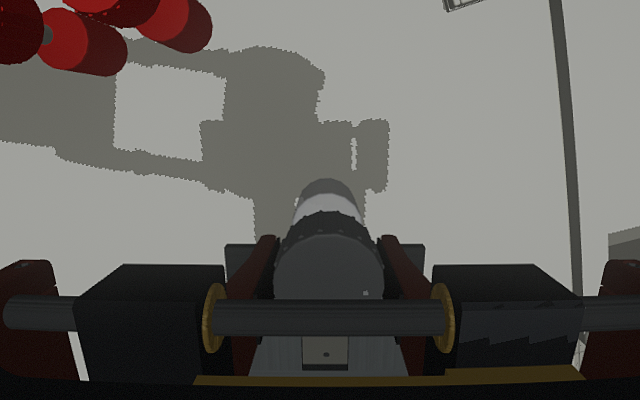

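The neck is in the flare, and the slot (columns 302–348, centre 325) lines up with the cap at 328, with no contact force. Continuing.

Emit:
apply_moves(
  plan=[
    {"dp": [-0.0025,-0.01,0],"angular": [0,0,0],"hand": 0.04},
    {"dp": [-0.0025,-0.01,0],"angular": [0,0,0],"hand": 0.04},
    {"dp": [-0.0025,-0.01,0],"angular": [0,0,0],"hand": 0.04},
    {"dp": [-0.0024,-0.01,0],"angular": [0,0,0],"hand": 0.04},
    {"dp": [-0.0024,-0.01,0],"angular": [0,0,0],"hand": 0.04},
    {"dp": [-0.0024,-0.01,0],"angular": [0,0,0],"hand": 0.04},
    {"dp": [0,0,0],"angular": [0,0,0],"hand": 0.04},
    {"dp": [0,0,0],"angular": [0,0,0],"hand": 0.04},
  ],
)

```text
clock: 7.0
tcp_pos: [0.5511, -0.2707, 0.1815]
eef_rot: [-3.119, 0.374, 0.0]
ft_force: [-0.1, -0.1, -1.3]
grip_width: 0.0477
```

```bash
python3 - <<'E'
from h import *
cv2.imwrite("pics/s6.png",cv2.resize(manip.capture("scene")[60:260,100:400],None,fx=2.6,fy=2.6))
cv2.imwrite("pics/w6.png",manip.capture("wrist"))
o=manip.get_obs();print(o["tcp_pos"],o["eef_rot"],o["ft_force"],o["grip_width"])
E
```

```text
[ 0.55130622 -0.27017759  0.18164679] [-3.11916154e+00  3.72509950e-01 -1.81100920e-05] [ 0.29498999  0.19498747 -0.14760843] 0.0475872067862124
```

View pics/s6.png

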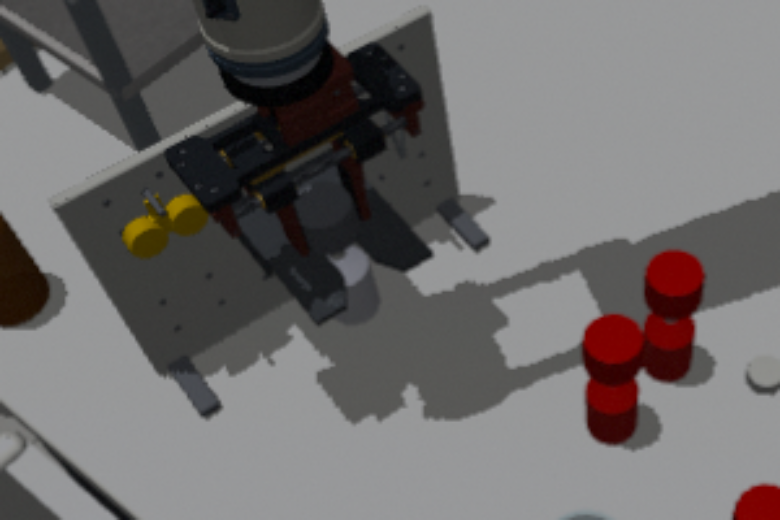

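View pics/w6.png

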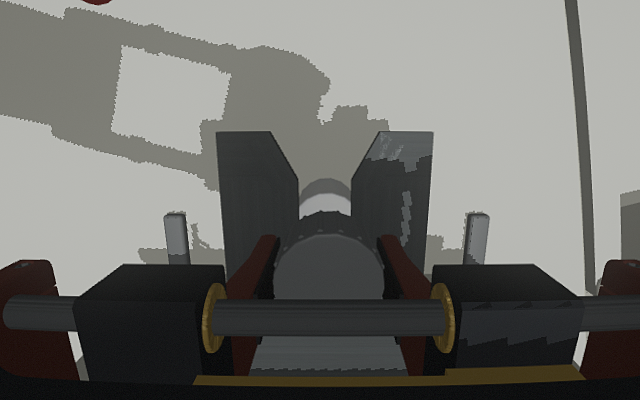

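In the slot with no contact force. Lowering gently onto the plate.

Emit:
apply_moves(
  plan=[
    {"dp": [0,0,-0.002],"angular": [0,0,0],"hand": 0.04},
    {"dp": [0,0,-0.002],"angular": [0,0,0],"hand": 0.04},
    {"dp": [0,0,-0.002],"angular": [0,0,0],"hand": 0.04},
    {"dp": [0,0,-0.001],"angular": [0,0,0],"hand": 0.04},
    {"dp": [0,0,0],"angular": [0,0,0],"hand": 0.04},
    {"dp": [0,0,0],"angular": [0,0,0],"hand": 0.04},
  ],
)

```text
clock: 7.7
tcp_pos: [0.5512, -0.2705, 0.1746]
eef_rot: [3.119, -0.373, -0.0]
ft_force: [0.0, -1.1, -1.1]
grip_width: 0.0475
```

Emit:
apply_moves(
  plan=[
    {"dp": [0,0,-0.001],"angular": [0,0,0],"hand": 0.04},
    {"dp": [0,0,0],"angular": [0,0,0],"hand": 0.04},
    {"dp": [0,0,0],"angular": [0,0,0],"hand": 0.04},
  ],
)

```text
clock: 8.0
tcp_pos: [0.5512, -0.2705, 0.1736]
eef_rot: [-3.119, 0.373, 0.0]
ft_force: [-0.4, -0.5, -1.1]
grip_width: 0.0476
```

Emit:
apply_moves(
  plan=[
    {"dp": [0,0,-0.001],"angular": [0,0,0],"hand": 0.04},
    {"dp": [0,0,0],"angular": [0,0,0],"hand": 0.04},
    {"dp": [0,0,0],"angular": [0,0,0],"hand": 0.04},
  ],
)

```text
clock: 8.3
tcp_pos: [0.5513, -0.2705, 0.173]
eef_rot: [3.119, -0.373, 0.001]
ft_force: [-0.6, 0.3, 1.2]
grip_width: 0.0475
```

Emit:
apply_moves(
  plan=[
    {"dp": [0,0,-0.001],"angular": [0,0,0],"hand": 0.04},
    {"dp": [0,0,0],"angular": [0,0,0],"hand": 0.04},
    {"dp": [0,0,0],"angular": [0,0,0],"hand": 0.04},
  ],
)

```text
clock: 8.6
tcp_pos: [0.5513, -0.2706, 0.173]
eef_rot: [3.119, -0.373, 0.002]
ft_force: [-2.1, 1.9, 6.3]
grip_width: 0.0477
```

Contact: the cap is resting on the plate (Fz +6 N). I'll ease up 0.5 mm and open slowly.

Emit:
apply_moves(
  plan=[
    {"dp": [0,0,0.0007],"angular": [0,0,0],"hand": 0.047},
    {"dp": [0,0,0],"angular": [0,0,0],"hand": 0.049},
    {"dp": [0,0,0],"angular": [0,0,0],"hand": 0.051},
    {"dp": [0,0,0],"angular": [0,0,0],"hand": 0.054},
    {"dp": [0,0,0],"angular": [0,0,0],"hand": 0.058},
    {"dp": [0,0,0],"angular": [0,0,0],"hand": 0.064},
    {"dp": [0,0,0],"angular": [0,0,0],"hand": 0.07},
    {"dp": [0,0,0],"angular": [0,0,0],"hand": 0.07},
    {"dp": [0,0,0],"angular": [0,0,0],"hand": 0.07},
  ],
)

```text
clock: 9.5
tcp_pos: [0.5512, -0.2705, 0.1723]
eef_rot: [3.119, -0.373, 0.0]
ft_force: [-0.6, 0.3, 0.4]
grip_width: 0.0703
```

```bash
python3 - <<'E'
from h import *
cv2.imwrite("pics/w7.png",manip.capture("wrist"))
o=manip.get_obs();print(o["tcp_pos"],o["ft_force"],o["grip_width"])
E
```

```text
[ 0.55122296 -0.27047711  0.17234847] [-1.00253523  0.24841738 -0.98836734] 0.06978072577329375
```

View pics/w7.png

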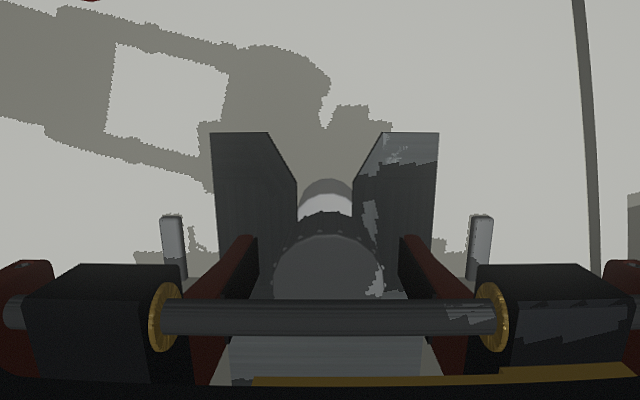

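Released; the cap stands centred between the open fingers. Raising straight up, then backing away.

Emit:
apply_moves(
  plan=[
    {"dp": [0,0,0.01],"angular": [0,0,0],"hand": 0.07},
    {"dp": [0,0,0.02],"angular": [0,0,0],"hand": 0.07},
    {"dp": [0,0,0.03],"angular": [0,0,0],"hand": 0.07},
    {"dp": [0,0,0.03],"angular": [0,0,0],"hand": 0.07},
    {"dp": [0,0.03,0.01],"angular": [0,0,0],"hand": 0.07},
    {"dp": [-0.01,0.04,0],"angular": [0,0,0],"hand": 0.07},
    {"dp": [-0.01,0.04,0],"angular": [0,0,0],"hand": 0.07},
    {"dp": [-0.01,0.04,0],"angular": [0,0,0],"hand": 0.07},
    {"dp": [-0.01,0.04,0],"angular": [0,0,0],"hand": 0.07},
    {"dp": [-0.01,0.04,0],"angular": [0,0,0],"hand": 0.07},
    {"dp": [0,0,0],"angular": [0,0,0],"hand": 0.07},
    {"dp": [0,0,0],"angular": [0,0,0],"hand": 0.07},
  ],
)

```text
clock: 10.75
tcp_pos: [0.5012, -0.04, 0.2735]
eef_rot: [3.119, -0.37, 0.003]
ft_force: [0.8, -0.4, 0.3]
grip_width: 0.0696
```

```bash
python3 - <<'E'
from h import *
a=manip.capture("scene");cv2.imwrite("pics/s8f.png",a)
cv2.imwrite("pics/s8.png",cv2.resize(a[60:220,110:310],None,fx=3.7,fy=3.7,interpolation=cv2.INTER_CUBIC))
t=manip.capture("top");cv2.imwrite("pics/t8.png",t)
cv2.imwrite("pics/t8c.png",cv2.resize(t[85:285,380:540],None,fx=3,fy=3,interpolation=cv2.INTER_CUBIC))
b=manip.capture("scene"); print(cv2.absdiff(a,b)[60:220,110:310].mean())
o=manip.get_obs();print(o["clock"],o["tcp_pos"],o["ft_force"])
E
```

```text
1.3104375
10.9 [ 0.50143674 -0.04155958  0.27242721] [-0.05732354 -0.39208881 -0.00854024]
```

View pics/s8f.png

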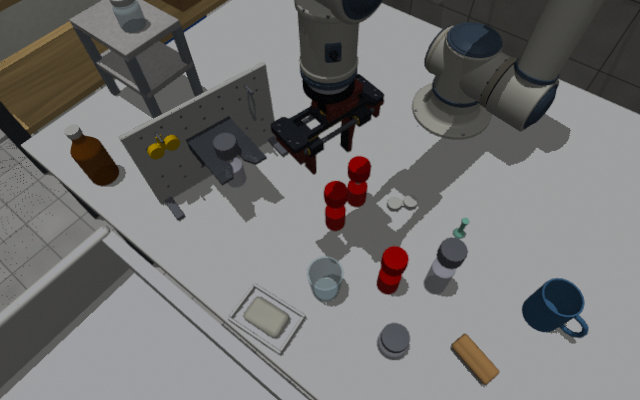

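View pics/s8.png

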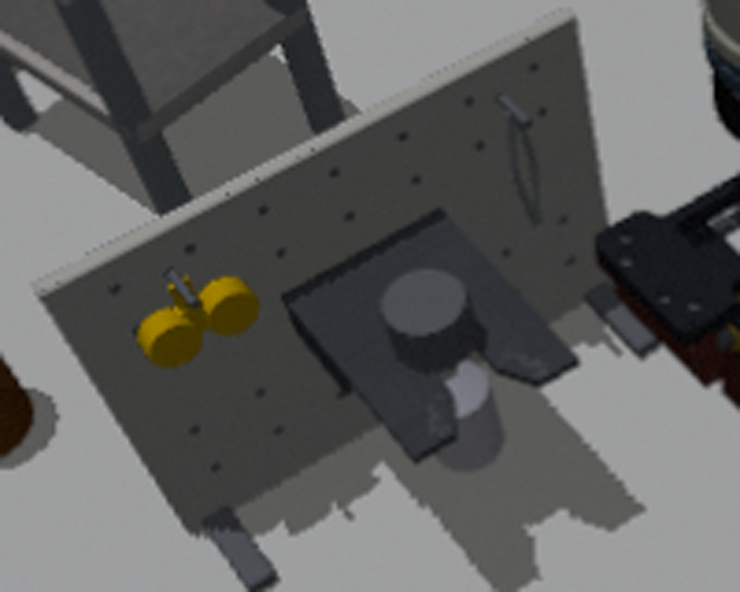

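View pics/t8c.png

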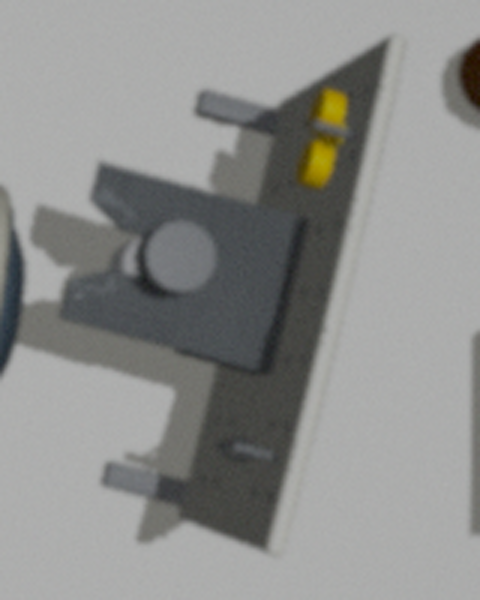

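Both views show the bottle hanging upright in the slot: cap top at crop pixel (425,302) in the scene view and (179,257) in the top view. I'll check the numbers.

```bash
python3 - <<'E'
from h import *
a=(380+179/3-.33,85+257/3-.33); b=(110+425/3.7-.37,60+302/3.7-.37)
P,e=tri("top",a,"scene",b); print(P.round(4),e)
d=np.array([-.232,-.973]); s=np.array([.5514,-.2693]); v=P[:2]-s
print("along",v@d,"across",v@np.array([.973,-.232]))
# bottle, cup vs start in scene
x=cv2.imread("pics/scene0.png");y=cv2.imread("pics/s8f.png")
for n,(u,w) in dict(tall=(448,262),cup=(325,280)).items():
    print(n,cv2.absdiff(x,y)[w-20:w+20,u-15:u+15].mean())
E
```

```text
[ 0.5517 -0.271   0.1907] 0.0025755058295671477
along 0.0015439072367762934 across 0.0007092304704415603
tall 10.623333333333333
cup 11.656666666666666
```

```bash
python3 - <<'E'
from h import *
x=cv2.imread("pics/scene0.png",0);y=cv2.cvtColor(manip.capture("scene"),cv2.COLOR_BGR2GRAY)
for n,(u,w) in dict(tall=(448,262),cup=(325,280),table=(250,260)).items():
    A=np.float32(x[w-40:w+40,u-40:u+40]);B=np.float32(y[w-40:w+40,u-40:u+40])
    print(n,cv2.phaseCorrelate(A,B),(B-A).mean())
b=cv2.imread("pics/s8f.png",0)
print(cv2.phaseCorrelate(np.float32(b[120:190,180:270]),np.float32(y[120:190,180:270])))
manip.finish_job()
E
```

```text
tall ((0.042788937855718245, -0.03967461364155156), 0.9620790088176727) 14.857344
cup ((0.00012224449424280692, 0.06313565528687803), 0.727306934595108) 10.351406
table ((0.028806985071156532, 0.06020592647205092), 0.9628920063376427) 17.38172
((-0.029144687969754557, 0.02474851121498034), 0.997024111394529)
the job is handed in; nothing more can be done
```

The short bottle now hangs upright by its cap in the bracket slot, released. The job was handed in about 11 s into the 45 s allowed; no verdict is reported.

I gripped it by the cap, carried it over the red bottles, brought the neck in through the open front of the slot, lowered it until the cap touched the plate (about 6 N), then let go and backed away.

**Last checks:**
- **Position:** the cap top measured about 1.5 mm along and 0.7 mm across from the slot point. Its height was 190.7 mm, against 191 mm expected when hanging flat. The rays from the two cameras missed each other by 2.6 mm, in line with the stated calibration accuracy.
- **At rest:** the last two scene pictures showed no visible movement of the bottle. Uprightness was judged by eye, not measured.
- **Gripper:** it was clear of everything, with wrist force near zero.
- **Tall bottle and cup:** each shifted less than 0.1 pixel from the first picture. A plain picture difference there was not near zero, because the whole scene had become brighter, bare table included. I don't read that as movement.

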